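Load, close and pin the tube test jig

ROBOT

A 6-joint arm with a two-finger parallel gripper is mounted at the origin on the work surface. World frame = base frame: x ahead of the robot, y to its left, z up, the work surface at z = 0. Lengths are in m, angles in rad, forces in N, time in s.
With the tool pointing down it reaches from about 0.375 to 0.975 m from the base axis. Payload 3.8 kg.
Tool frame: the origin (TCP) lies midway between the tips of the shut fingers; the grasp point (between the pads) lies 19 mm behind it; z points along the fingers, y is the line along which they close (so a half turn about z gives the same grasp; the last joint's range is limited). The gripper opens to 85 mm and grips with 20 to 120 N. Pads are 22 mm wide; open, the fingers measure 114 mm over their backs; the gripper's body (76 mm by 85 mm) begins 54 mm behind the grasp point. The pads swing forward as they close: fully open they stand 13 mm farther back than shut.
Start: joints at [1.124, 0.264, 1.604, -0, 1.274, -0.037], TCP at [0.269, 0.619, 0.204] pointing down, gripper open.
Joint ranges: [-2.63, 2.63], [-0.94, 2.18], [0.31, 2.57], [-1.31, 4.45], [0, 2.66], [-2.55, 2.55]. Speed limits (rad/s): [2.57, 2.57, 3.14, 3.14, 3.14, 3.14].

INTERFACE

Orientations are given as a rotation vector (axis times angle).
In Python, from workcell import bot gives the robot as it stands.
- The arm moves only by the tool step_arm, never from a script. Its argument "motion" is a list of rows, each a list of 5 numbers: the finger opening in cm, from 0 to 8.54, then the shift along the tool's x, y, z in cm, then the turn about the tool's z in degrees. In form: [[claw, dx, dy, dz, twist], ...]. A call has 1 to 20 rows; each row is the pose to reach, as a shift and turn from the pose commanded when the call began, along the tool's axes at that moment; what a row does not reach only later rows make up. A row lasts 1/10 s, in which the tool goes at most 50 mm and 8.59 degrees, less where a joint would pass 70% of its speed; a pose out of reach is approached as far as the arm can. A call with a gripper value outside its range is refused whole. The fingers move at their own pace and stop on an object; "force" is the grip in N (left out, the last holds). Time passes only in rows, so rows that repeat a pose let the fingers close. It gives the time, the measured TCP pose, the force, the opening and the grip force at its end, in the units of the state.
- bot.read_state(): the state, without advancing time (a new reading comes with each control period).
- bot.read_camera(name): name is "scene" or "top"; returns (picture, depth): 384x512x3 uint8, red, green, blue; 384x512 float32, m along the optical axis (not along the pixel's ray), 0 where there is no reading.
- bot.calibration(name): a dict with "mtx" (3x3 intrinsics, pixels), "k1" (the pictures are not rectified: a ray, as slopes to the right and down, at radius r is drawn at 1 + k1 r^2 times it, then the intrinsics apply), "origin" and "orientation" of the camera in the world. Camera axes: x right, y up, looking along -z (the intrinsics and any distortion apply to the point x, -y, -z); pixel columns grow to the right and rows downward; lengths in m; the calibration is good to about 2 mm. A picture is of the moment at which its call begins. calibration takes no time and is no camera call.
- bot.finish_job(): hands the job in; it is judged then, once.
The state is a dict: "time": time; "q": joint angles; "joint_vel": joint speeds; "joint_torque": joint torques, N m; "tool_pos": TCP position; "tcp_rot": TCP orientation; "wrist_force": force on the tool from outside, world axes, zero at the start; "torque": the same for the moment, N m; "width": opening from 0.0 (shut) to 1.0 (fully open); "grip_force": force on a finger pad.
Only numpy, scipy, OpenCV 4.12 (cv2) and the standard library are available. Lean on these libraries where they do the work, as an engineer would, in place of code of your own. Each camera call takes 0.05 s, during which the arm holds its last target. There are 200 camera calls.

TASK

Push the aluminium sensor tube down past the sprung jaw of the test jig until it sits home in the fork clip, centred along it, with the jaw sprung back over it. Then swing the jig's lid shut, put the locating pin down through the lid's hole into the post below, and press on the pin until the lid is fully shut against its spring plungers. Finish while still holding the pin pressed down so the lid stays shut - do not let go; leave everything else on the bench where it is.

Things in the scene. Friction and masses are not known exactly. Their poses are not given: they have to be found in the camera images.
- jig: the clamshell test jig, bolted down: black base plate 215 x 124 x 12 mm. Origin on the bench under the middle of the clip, z up; x points from the clip towards the hinge, y along the hinge line. All heights below are above the bench. Two aluminium hinge posts, up to 98 mm high, at x = 82 mm, y = -48 and 48 mm; aluminium pin post 34 x 34 mm, 82 mm high, at x = -85 mm; beside it at y = -36 and 36 mm two brass barrels with sprung steel plungers, up to 98 mm high
- clip (a point): the point where the tube's centre belongs when home: tube axis along the jig's x, 55 mm above the bench. Two grey forks, 10 mm thick along x, at x = -36 and +36 mm, slot 17 mm wide and open to the top; the slot has a fixed flared cheek on the +y side (top 75 mm high) and the jaw on the -y side. Between the forks (62 mm along x) there is free space for fingers at both sides of the tube down to the jaw's shaft, whose top is 23 mm high at y = -16.5 mm
- jaw (a joint): sprung hinged steel jaw with one nose at each fork, 0 rad when closed. Its sloping noses reach 5 mm over the slot, steep, 62 to 80 mm high; a tube pushed straight down swings the jaw aside by up to about 0.1 rad (a push of about 6 to 10 N) and it springs back to 0 over the seated tube
- lid (a joint): lid angle, rad: 0 fully shut (level), grows as it opens, starts about 1.7 to 2.05, leaning back past upright on the hinge side, stop at 2.05. The hinge is slightly stiff; from about 1.2 downwards the lid (0.2 kg) falls by its own weight and comes to rest slightly ajar at about 0.07 on the two sprung plungers; pressing it from there to 0 takes about 7 N at the hole. Unpressed, it lifts again
- hinge_line (a point): middle of the hinge axis: jig x = 80 mm, 88 mm above the bench; the axis runs along the jig's y. The lid is an aluminium frame with a clear pane, 8 mm thick centred on the axis, 104 mm wide, reaching 185 mm from the axis
- lid_edge (a point): middle of the lid's free edge, 185 mm from the hinge axis (moves with the lid)
- lid_hole (a point): centre of the pin hole in the lid's outer face (14 mm wide, lid 8 mm thick), 165 mm from the hinge axis (moves with the lid); 92 mm high when shut, right above the post's hole
- post_hole (a point): centre of the mouth of the hole in the pin post, 82 mm above the bench: 13 mm wide with a chamfered rim, 70 mm deep, vertical
- tube_center (a point): centre of the loose aluminium sensor tube with black ends, 14 mm across, 110 mm long, 60 g, both ends alike; its x axis lies along the tube. It starts level on two grey notched supports (10 mm thick, 40 mm either side of the middle, cheeks to 38 mm high) with its axis 37 mm above the bench and only a 6 mm plate below it, 50 mm wide
- pin: the loose locating pin, 60 g, origin at its lower tip, z up along it: steel shank 10 mm across and 45 mm long with an 8 mm cone at the tip, below a black round knob 24 mm across and 38 mm tall (83 mm in all). Starts upright, hanging by its knob in a grey block 60 x 60 x 52 mm with a 14 mm hole, tip 7 mm above the bench, knob from 52 to 90 mm. When home, the knob's underside lies on the lid and the tip is 47 mm above the bench
- pin_grip (a point): point on the pin's axis in the knob, 72 mm above the tip, 27 mm above the knob's underside, 11 mm below its top
- spool: bystander, leave alone: white plastic reel, 52 mm across, 40 mm tall; origin at its underside
- screwdriver: bystander, leave alone: screwdriver, 170 mm long, lying
- tape: bystander, leave alone: yellow tape roll, 80 mm across, 18 mm tall; origin at its underside
- flux: bystander, leave alone: small white bottle, 36 mm across, 70 mm tall; origin at its underside
- cleaner: bystander, leave alone: open dark steel cup, 64 mm across, 35 mm tall; origin at its underside
- partsbin: bystander, leave alone: small open blue bin, 100 x 70 x 35 mm; origin at its underside
Not all that is in view belongs to the job. Of the things like the part that bears tube_center, leave any that is brown; of the rest the smaller one is meant. Leave any yellow look-alike of the pin alone.

How it is judged:
On the way, in this order (a step that is already met when the one before it is completed fails the run):
1. the tube sits home in the fork clip under the jaw, with the lid open (horizontal distance between tube_center and clip below 0.012 m and z of tube_center in the frame of jig between 0.05 and 0.058 m and angle between the x axis of tube_center and the x axis of jig, either way round below 0.08 rad and value of joint jaw below 0.06 rad and value of joint lid above 1 rad), for 0.2 s.
2. the lid is swung down onto its plungers, the tube still home (horizontal distance between tube_center and clip below 0.012 m and z of tube_center in the frame of jig between 0.05 and 0.058 m and angle between the x axis of tube_center and the x axis of jig, either way round below 0.08 rad and value of joint jaw below 0.06 rad and value of joint lid below 0.12 rad), for 0.2 s.
3. the pin passes through the lid's hole into the post (horizontal distance between pin and post_hole below 0.004 m and z of pin in the frame of post_hole below -0.01 m), for 0.1 s.
At the end, for the whole second after the job is handed in: Tube home in the clip (within 12 mm, 50 to 58 mm high, 0.08 rad, jaw under 0.06 rad); pin in the post (within 4 mm, tip 30 mm below the mouth, tilt under 0.12 rad); lid within 0.02 rad of shut; fingers on the pin with over 3 N (horizontal distance between tube_center and clip below 0.012 m and z of tube_center in the frame of jig between 0.05 and 0.058 m and angle between the x axis of tube_center and the x axis of jig, either way round below 0.08 rad and value of joint jaw below 0.06 rad and value of joint lid below 0.02 rad and horizontal distance between pin and post_hole below 0.004 m and z of pin in the frame of post_hole below -0.03 m and angle between pin's own z axis and vertical below 0.12 rad and contact force between the fingers and pin above 3 N); the arm keeps its last pose, push and grip.
It fails at once if a bystander was moved more than 30 mm (distance of any of spool, screwdriver, tape, flux, cleaner, partsbin from where it was at the start of the episode above 0.03 m).
It also fails if it takes over 69 s, if anything falls off the work surface, if the arm or the gripper's body presses on something with over 40 N, if the wrist force passes 120 N, or if a joint passes its speed limit or range.

## Working session

There is one attempt and no reset: what is moved stays moved. The work goes in short steps, Python scripts to look and compute and a tool call to move; the robot and the scene stay as the last step left them, time stands still between calls to the robot, and variables do not carry over. Pictures are saved under pics/ and viewed, at most 10 in all, crops included, and the job is handed in when it is done.

Besides the shell and the picture viewer there is one more tool, called after ">>>" as a command line: name --pt "numbers of a row" for each row, then --argument value for the rest. step_arm: Moves the arm, as the interface text tells. Its arguments: {"type":"object","properties":{"motion":{"type":"array","items":{"type":"array","items":{"type":"number"}}},"force":{"type":"number"}},"required":["motion"]}

```bash
mkdir -p pics
cat > h.py <<'E'
import numpy as np, cv2
from workcell import bot
from scipy.spatial.transform import Rotation as R
def cal(n):
    c=bot.calibration(n); o=np.array(c['orientation'],float)
    M=R.from_rotvec(o).as_matrix() if o.size==3 else o.reshape(3,3)
    return np.array(c['mtx']),c['k1'],np.array(c['origin']),M
def rays(n,uv):
    K,k,o,M=cal(n); uv=np.atleast_2d(np.array(uv,float))
    d=cv2.undistortPoints(uv.reshape(-1,1,2),K,np.array([k,0,0,0.])).reshape(-1,2)
    return o,np.c_[d[:,0],-d[:,1],-np.ones(len(d))]@M.T
def onz(n,uv,z):
    o,r=rays(n,uv); return o+r*((z-o[2])/r[:,2])[:,None]
def cloud(n,dep):
    h,w=dep.shape; u,v=np.meshgrid(np.arange(w),np.arange(h))
    o,r=rays(n,np.c_[u.ravel(),v.ravel()]); P=o+r*dep.reshape(-1,1); P[dep.ravel()<=0]=np.nan
    return P.reshape(h,w,3)
def proj(n,p):
    K,k,o,M=cal(n); c=(np.atleast_2d(p)-o)@M; x=np.c_[c[:,0],-c[:,1]]/-c[:,2:3]
    x=x*(1+k*(x**2).sum(1,keepdims=True)); return x@K[:2,:2].T+K[:2,2]
E
python3 - <<'E'
from h import *
for n in('scene','top'):
    im,d=bot.read_camera(n); np.savez('pics/%s0.npz'%n,im=im,d=d)
    cv2.imwrite('pics/%s0.png'%n,cv2.resize(im[...,::-1],(800,600)))
    c=bot.calibration(n); print(n,c)
print(bot.read_state())
E
```

```text
scene {'mtx': array([[374.2250572 ,   0.        , 258.96562741],
       [  0.        , 374.2250572 , 197.96661453],
       [  0.        ,   0.        ,   1.        ]]), 'k1': 0.014835980262096498, 'origin': array([1.08424581, 0.23714437, 0.87077714]), 'orientation': array([0.41847787, 0.63684199, 1.87834363])}
top {'mtx': array([[486.55077492,   0.        , 256.67980526],
       [  0.        , 486.55077492, 194.80911628],
       [  0.        ,   0.        ,   1.        ]]), 'k1': 0.013757621836755456, 'origin': array([0.41570156, 0.00182628, 1.56441584]), 'orientation': array([ 0.07296186, -0.08618064, -1.56978087])}
{'time': 0.1, 'q': array([ 1.12409973e+00,  2.64697232e-01,  1.60526159e+00,  1.89016117e-05,
        1.27369464e+00, -3.69119201e-02]), 'joint_vel': array([-0.00021143, -0.00198187, -0.00157299,  0.00218067, -0.00010169,
       -0.00074189]), 'joint_torque': array([ 2.72960660e-04, -5.16707468e+01, -3.68589234e+01, -8.82677978e-05,
        6.32503172e-03,  1.61082369e-05]), 'tool_pos': array([0.2686169 , 0.6184578 , 0.20256045]), 'tcp_rot': array([-0.63909819, -3.075376  ,  0.00313562]), 'wrist_force': array([-0.68105643, -0.12390345,  0.26916561]), 'torque': array([-0.02343235, -0.02579189,  0.00390377]), 'grip_force': 0.0, 'width': 1.0030122469751885}
```

View pics/top0.png

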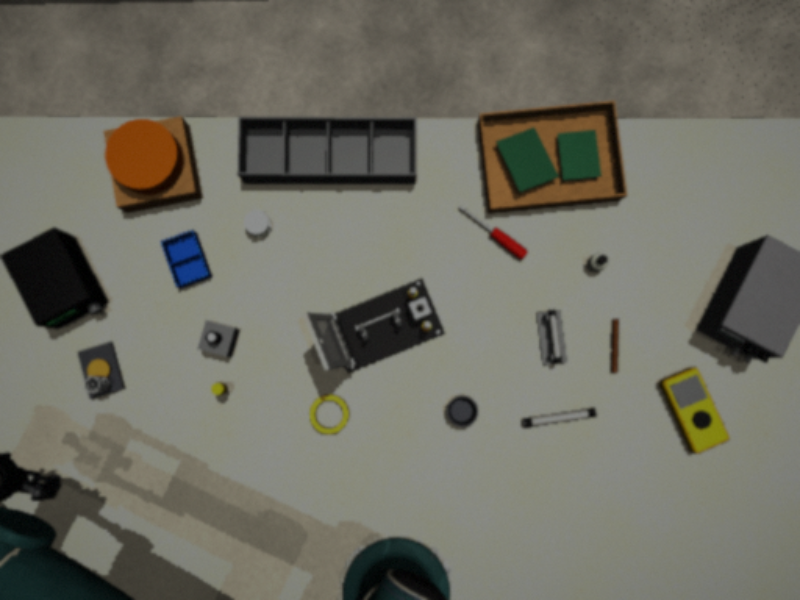

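View pics/scene0.png

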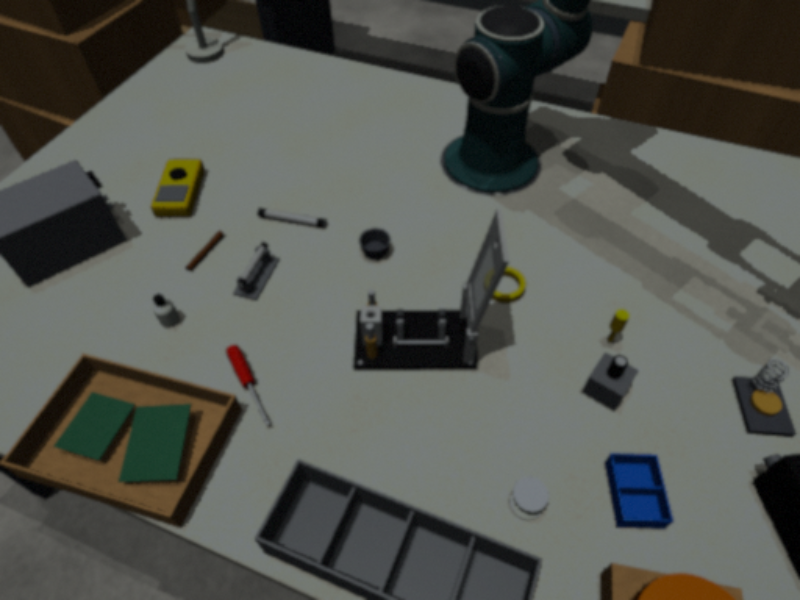

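Top view (800x600): jig with its pin post at (420,308) and hinge at (335,340), the tube on its supports at (551,336), and the pin in its block at (213,338). The decoys are a larger tube at (558,418), a brown one at (615,346) and a yellow pin at (220,388). The scene view agrees.

Run:
```python
from h import *
t=np.load('pics/top0.npz'); im,d=t['im'],t['d']
def crop(c,w,h,s): 
    x,y=c; return cv2.resize(im[y-h//2:y+h//2,x-w//2:x+w//2,::-1],(w*s,h*s),interpolation=cv2.INTER_CUBIC)
a=crop((242,208),100,75,6); b=crop((353,215),34,60,5); e=crop((139,218),34,60,5)
cv2.imwrite('pics/c1.png',np.hstack([a[:450],np.vstack([b[:225],e[37:262]])])) 
# clouds
P=cloud('top',d)
for nm,c,r,zl,zh in (('tube',(353,215),22,.030,.055),('post',(268,197),9,.07,.09),('knob',(136,216),12,.08,.1),('block',(139,218),16,.04,.06),('plate',(242,208),48,.005,.02)):
    Q=P[c[1]-r:c[1]+r,c[0]-r:c[0]+r].reshape(-1,3); Q=Q[(Q[:,2]>zl)&(Q[:,2]<zh)]
    rc=cv2.minAreaRect(Q[:,:2].astype(np.float32)*1000)
    print(nm,len(Q),Q.mean(0).round(4),np.round(np.array(rc[0])/1000,4),np.round(rc[1],1),round(rc[2],2))
# tube dark/bright mask
g=im[190:240,335:372].astype(int)
print(im.max(2)[196:236:1,335:372:2])
```

```text
tube 180 [ 0.5073 -0.3177  0.0411] [ 0.5074 -0.3183] [107.5  27.7] 5.99
post 114 [ 0.5612 -0.0456  0.0813] [ 0.5669 -0.0434] [47.6 34.3] 23.91
knob 49 [0.504  0.3565 0.09  ] [0.504  0.3564] [21.7 18.4] 88.69
block 321 [0.5037 0.3551 0.0516] [0.5042 0.3573] [61.4 59.6] 75.24
plate 2413 [0.5311 0.022  0.011 ] [0.5346 0.0376] [306.1 307.6] 0.07
[[141 142 143 141 141 141 141 140 138 138 136 140 140 141 140 141 142 141
  139]
 [140 140 139 141 140 141 141 138 122 123 127 136 140 143 140 140 142 142
  140]
 [141 141 141 140 136 132 131 125  84  80  94 115 132 142 139 141 141 140
  140]
 [141 143 140 140 121 105 108  99  46  36  59 101 129 141 139 141 140 140
  142]
 [142 140 140 139 101  96  86  75  30  30  53  95 128 142 140 141 141 140
  139]
 [141 141 140 140  95  97  71  61  40  56  61  96 129 141 141 141 141 140
  141]
 [141 142 141 140  94  97  56  52  59 101  85  94 126 137 140 141 142 141
  141]
 [141 142 141 141  94  93  40  48  64 117 101  92 127 141 140 141 140 139
  138]
 [140 141 142 140  95  92  34  38  55 125 114  95 117 139 142 138 140 142
  140]
 [142 140 142 140  91  90  
[... 1784 characters left out ...]
  87  41  63  92 119  85 100 131 141 141 139
  139]
 [140 141 140 141 142 129  91  82  33  68  69  89  68  97 128 140 141 140
  140]
 [140 141 140 143 141 131  90  70  28  60  39  44  59  95 126 140 140 141
  139]
 [141 140 141 141 142 133  97  68  33  41  19  23  57  94 126 140 142 140
  141]
 [141 141 142 140 140 140 101  74  50  30  14  29  55  97 130 139 139 138
  139]
 [139 140 141 140 138 138 100  85  75  39  47  65  73 112 134 137 141 141
  141]
 [139 141 140 141 140 141 103  90  86  62  95 114 114 129 140 141 141 141
  140]
 [142 141 140 141 141 140 123 117  93  76 120 135 135 137 138 141 141 140
  142]
 [142 141 142 141 140 141 136 138 107  94 130 142 140 141 140 138 141 140
  140]]
```

View pics/c1.png

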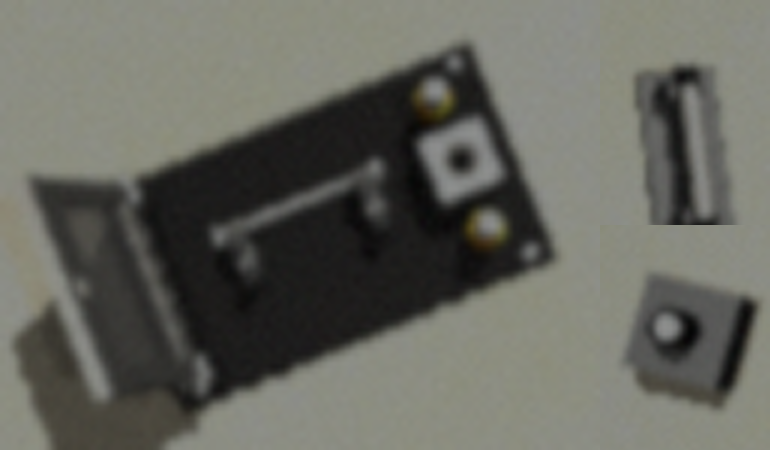

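Jig crop: post hole at (461,159), plungers at (433,93) and (487,225). Plate corners are at (467,42), (555,258) and (195,408). The tube runs nearly straight up the image, and the pin knob is at (668,326).

Run:
```python
from h import *
f=lambda p:[192+(p[0]+.5)/6-.5,171+(p[1]+.5)/6-.5]
L=lambda p,z:onz('top',[f(p)],z)[0]
ph=L((461,159),.082);b1=L((433,93),.098);b2=L((487,225),.098)
c1,c2,c3=L((467,42),.012),L((555,258),.012),L((195,408),.012)
print('post',ph,'barrelmid',(b1+b2)/2,'dist',np.linalg.norm(b1-b2))
a=lambda v:np.degrees(np.arctan2(v[1],v[0]))
print('yaw x: barrels',a(b2-b1)+90,'short edge',a(c2-c1)+90,'long',a(c3-c2),'len',np.linalg.norm(c2-c1),np.linalg.norm(c3-c2))
print('plate right mid',(c1+c2)/2)
for n,c,r in(('top',(353,215),(28,18)),('scene',None,(35,35))):
    t=np.load('pics/%s0.npz'%n); P=cloud(n,t['d'])
    if c is None: c=proj(n,[.5074,-.318,.04])[0].astype(int)
    Q=P[c[1]-r[0]:c[1]+r[0],c[0]-r[1]:c[0]+r[1]].reshape(-1,3)
    print(n,c,'bench z',np.nanmedian(Q[:,2]))
    Q=Q[(Q[:,2]>.0405)&(Q[:,2]<.06)]
    m=Q.mean(0); u,s,v=np.linalg.svd(Q[:,:2]-m[:2]); e=(Q[:,:2]-m[:2])@v.T
    print(len(Q),m,'ax',a(v[0]),'ext',e.min(0),e.max(0),'mid',m[:2]+v.T@((e.min(0)+e.max(0))/2))
    # post, knob in this camera
    for nm,p,zl,zh,rr in(('post',ph,.077,.087,.024),('knob',np.array([.504,.3565,.09]),.085,.095,.02)):
        A=P.reshape(-1,3); A=A[(np.hypot(A[:,0]-p[0],A[:,1]-p[1])<rr)&(A[:,2]>zl)&(A[:,2]<zh)]
        print(nm,len(A),A.mean(0),(A.min(0)+A.max(0))/2)
    # lid points
t=np.load('pics/top0.npz');A=cloud('top',t['d'])[190:250,190:232].reshape(-1,3);A=A[A[:,2]>.2];print('lid hi',A.mean(0),A.max(0))
s=bot.read_state();Rm=R.from_rotvec(s['tcp_rot']).as_matrix();print(Rm.round(3))
```

```text
post [ 0.55940872 -0.04665707  0.082     ] barrelmid [ 0.55793236 -0.04559846  0.098     ] dist 0.07220043899995085
yaw x: barrels -68.00270622964487 short edge -68.17624222138636 long 112.55856973577332 len 0.12501565352792413 0.20701853908808493
plate right mid [ 0.57123894 -0.07561316  0.012     ]
top (353, 215) bench z 0.0012277764451804618
98 [ 0.50702192 -0.31839585  0.04430735] ax -172.83128152450024 ext [-0.05425436 -0.01156053] [0.0532847  0.01248816] mid [ 0.50744508 -0.31787515]
post 101 [ 0.56139927 -0.04600335  0.08180069] [ 0.56107907 -0.04690409  0.0818116 ]
knob 39 [0.50302441 0.35666651 0.08939863] [0.50414593 0.35647075 0.08981886]
scene [161 167] bench z 0.00011694906097547975
94 [ 0.50882068 -0.31873473  0.04302245] ax 6.7549445472042775 ext [-0.05658973 -0.0064815 ] [0.05301846 0.00713819] mid [ 0.50700881 -0.31861869]
post 134 [ 0.5604969  -0.0474485   0.08115527] [ 0.55974093 -0.0473822   0.08096591]
knob 64 [0.50546808 0.35892093 0.08824163] [0.50522282 0.3586002  0.08799988]
lid hi [0.48737268 0.13132625 0.24848373] [0.53860481 0.1582891  0.2744129 ]
[[-0.917  0.398 -0.001]
 [ 0.398  0.917 -0.002]
 [ 0.    -0.002 -1.   ]]
```

```bash
cat >> h.py <<'E'
def go(x,y,z,yaw):
    "shift in tool axes (cm) and twist (deg) from the present pose to a tool-down pose with tool x at world yaw"
    s=bot.read_state(); M=R.from_rotvec(s['tcp_rot']).as_matrix()
    d=M.T@(np.array([x,y,z])-s['tool_pos'])*100
    y0=np.degrees(np.arctan2(M[1,0],M[0,0])); tw=-((yaw-y0+180)%360-180)
    print('t%.1f'%s['time'],'move',d.round(2),'twist',round(tw,1),'tilt',M[:,2].round(3),'F',s['wrist_force'].round(1),'w',round(s['width'],3),'q6',round(s['q'][5],2))
YAW=112.2; POST=np.array([.5600,-.0465])
JX=np.array([np.cos(np.radians(YAW)),np.sin(np.radians(YAW))]); JY=np.array([-JX[1],JX[0]])
CLIP=POST+.085*JX
def jig(x,y): return CLIP+x*JX+y*JY
E
python3 - <<'E'
from h import *
print(CLIP, jig(80,0)/1); go(.2686,.6184,.36,156.5); go(.5072,-.3182,.36,186.9); go(.5072,-.3182,.15,186.9); go(.5072,-.3182,.020,186.9)
t=np.load('pics/top0.npz');A=cloud('top',t['d']);s=np.load('pics/scene0.npz');B=cloud('scene',s['d'])
for C in(A,B):
    Q=C.reshape(-1,3);j=(Q[:,:2]-CLIP)@np.c_[JX,JY]; k=(abs(j[:,1])<.06)&(j[:,0]>.06)&(j[:,0]<.22)&(Q[:,2]>.11)
    X=j[k,0];Z=Q[k,2]; p=np.polyfit(Z-.088,X,1); print('lid n',k.sum(),p,'angle',np.pi/2+np.arctan(p[0]),'zmax',Z.max())
E
```

```text
[0.52788353 0.032199  ] [-29.69937941  74.10184578]
t0.1 move [  0.    -0.04 -15.74] twist 0.0 tilt [-0.001 -0.002 -1.   ] F [-0.7 -0.1  0.3] w 1.003 q6 -0.04
t0.1 move [-59.2  -76.44 -15.59] twist -30.4 tilt [-0.001 -0.002 -1.   ] F [-0.7 -0.1  0.3] w 1.003 q6 -0.04
t0.1 move [-59.2  -76.39   5.41] twist -30.4 tilt [-0.001 -0.002 -1.   ] F [-0.7 -0.1  0.3] w 1.003 q6 -0.04
t0.1 move [-59.2  -76.37  18.41] twist -30.4 tilt [-0.001 -0.002 -1.   ] F [-0.7 -0.1  0.3] w 1.003 q6 -0.04
lid n 622 [0.18903088 0.07688954] angle 1.7576227512922844 zmax 0.2744129038652343
lid n 1080 [0.1970079  0.07622626] angle 1.7653132174868906 zmax 0.2718203047046438
```

>>> step_arm --pt "8.5 -3 -3 -5 0" --pt "8.5 -6 -6 -10 0" --pt "8 -10 -11 -15.7 -5" --pt "6 -59.2 -76.4 -15.7 -30.4" --pt "4 -59.2 -76.4 -15.7 -30.4" --pt "4 -59.2 -76.4 -15.7 -30.4" --pt "4 -59.2 -76.4 -15.7 -30.4" --pt "4 -59.2 -76.4 -15.7 -30.4" --pt "4 -59.2 -76.4 -15.7 -30.4" --pt "4 -59.2 -76.4 -15.7 -30.4" --pt "4 -59.2 -76.4 -15.7 -30.4" --pt "4 -59.2 -76.4 -15.7 -30.4" --pt "4 -59.2 -76.4 -15.7 -30.4" --pt "4 -59.2 -76.4 -15.7 -30.4" --pt "4 -59.2 -76.4 -15.7 -30.4" --pt "4 -59.2 -76.4 -15.7 -30.4" --pt "4 -59.2 -76.4 -15.7 -30.4" --pt "4 -59.2 -76.4 -15.7 -30.4" --pt "4 -59.2 -76.4 -15.7 -30.4" --pt "4 -59.2 -76.4 0 -30.4" --force 60

```text
time: 2.1
tool_pos: [0.5, -0.2773, 0.3179]
tcp_rot: [-0.184, 3.125, -0.014]
wrist_force: [1.6, -0.2, 0.2]
width: 0.467
grip_force: 0.0
```

Run:
```python
from h import *
print(bot.read_state()['tool_pos']);go(.5072,-.3182,.15,186.9); go(.5072,-.3182,.020,186.9)
```

```text
[ 0.49999754 -0.27733613  0.31792909]
t2.1 move [-0.06 -3.98 16.83] twist -0.2 tilt [ 0.012 -0.009 -1.   ] F [ 1.6 -0.2  0.2] w 0.467 q6 -2.24
t2.1 move [ 0.08 -3.85 29.83] twist -0.2 tilt [ 0.012 -0.009 -1.   ] F [ 1.6 -0.2  0.2] w 0.467 q6 -2.24
```

>>> step_arm --pt "4 0 0 5 0" --pt "4 0 0 10 0" --pt "4 0 0 15 0" --pt "4 0 0 15 0" --pt "4 0 0 15 0"

```text
time: 2.6
tool_pos: [0.4954, -0.2704, 0.161]
tcp_rot: [0.189, -3.133, -0.003]
wrist_force: [0.3, -0.2, 0.8]
width: 0.472
grip_force: 0.0
```

Run:
```python
from h import *
print(bot.read_state()['tool_pos']);go(.5072,-.3182,.020,186.9)
im,d=bot.read_camera('scene'); cv2.imwrite('pics/s1.png',cv2.resize(im[110:240,90:260,::-1],None,fx=4,fy=4,interpolation=cv2.INTER_CUBIC))
```

```text
[ 0.49544804 -0.27039139  0.16096356]
t2.6 move [-0.62 -4.91 14.09] twist 0.0 tilt [-0.002  0.002 -1.   ] F [ 0.3 -0.2  0.8] w 0.472 q6 -2.24
```

View pics/s1.png

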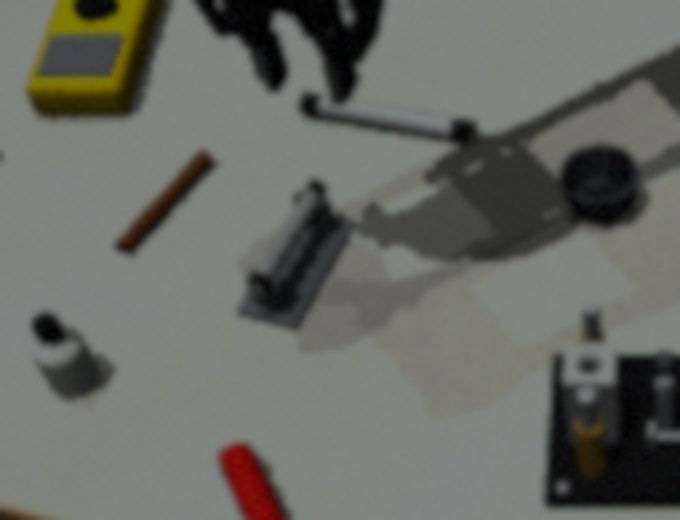

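The gripper hovers uphill of the tube. The tube is level on its supports at about (295,250) in the crop, with nothing nearby. Next I centre over it, go down and grip.

>>> step_arm --pt "4 -0.6 -4.9 2 0" --pt "4 -0.6 -4.9 6 0" --pt "4 -0.6 -4.9 10 0" --pt "4 -0.6 -4.9 12.5 0" --pt "4 -0.6 -4.9 14 0" --pt "4 -0.6 -4.9 14 0" --pt "1 -0.6 -4.9 14 0" --pt "1 -0.6 -4.9 14 0" --pt "1 -0.6 -4.9 14 0" --pt "1 -0.6 -4.9 14 0" --pt "1 -0.6 -4.9 14 0" --pt "1 -0.6 -4.9 14 0" --force 60

```text
time: 3.85
tool_pos: [0.5081, -0.3188, 0.0217]
tcp_rot: [-0.19, 3.136, -0.0]
wrist_force: [-0.7, 0.9, 0.9]
width: 0.117
grip_force: 0.0
```

Run:
```python
from h import *
print(bot.read_state()['tool_pos'],bot.read_state()['grip_force']);go(*CLIP,.15,112.2)
```

```text
[ 0.50808877 -0.31879626  0.02169433] 0.0
t3.9 move [ -6.2   34.6  -12.84] twist 74.7 tilt [ 0. -0. -1.] F [-0.7  0.9  0.9] w 0.117 q6 -2.29
```

Run:
```python
from h import *
im,d=bot.read_camera('scene'); a=cv2.resize(im[130:210,110:210,::-1],None,fx=6,fy=6,interpolation=cv2.INTER_CUBIC)
cv2.imwrite('pics/s2.png',cv2.convertScaleAbs(a,alpha=1.6,beta=10))
print(bot.read_state()['width'],bot.read_state()['grip_force'])
```

```text
0.11318704514309046 0.0
```

View pics/s2.png

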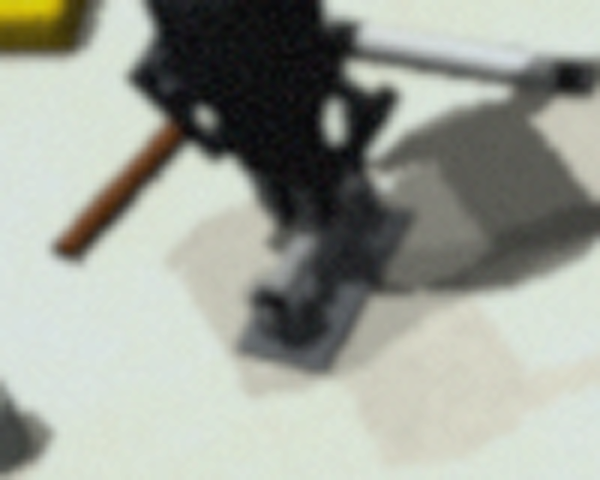

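>>> step_arm --pt "0 0 0 0 0" --pt "0 0 0 0 0" --pt "0 0 0 0 0"

```text
time: 4.2
tool_pos: [0.508, -0.3187, 0.0214]
tcp_rot: [0.19, -3.136, -0.0]
wrist_force: [-0.1, 0.4, 0.2]
width: 0.003
grip_force: 0.0
```

>>> step_arm --pt "2 0 0 -1 0" --pt "3 0 0 -2 0" --pt "4 0 0 -7 0" --pt "4 0 0 -12 0" --pt "4 0 0 -16 0" --pt "4 10 0 -18 0" --pt "4 15 0 -18 0" --pt "4 15 0 -18 0"

```text
time: 5.0
tool_pos: [0.3598, -0.3371, 0.2036]
tcp_rot: [-0.192, 3.134, -0.004]
wrist_force: [-0.4, -1.0, 0.3]
width: 0.468
grip_force: 0.0
```

Run:
```python
from h import *
im,d=bot.read_camera('top');im2,d2=bot.read_camera('scene'); 
np.savez('pics/r1.npz',im=im,d=d,im2=im2,d2=d2)
c=proj('top',[.5073,-.318,.037])[0]; c2=proj('scene',[.5073,-.318,.037])[0]; print(c,c2)
f=lambda im,c:cv2.resize(im[int(c[1])-25:int(c[1])+25,int(c[0])-25:int(c[0])+25,::-1],None,fx=8,fy=8,interpolation=cv2.INTER_CUBIC)
a=np.hstack([f(im,c),f(im2,c2)]); cv2.imwrite('pics/s3.png',cv2.convertScaleAbs(a,alpha=1.5))
for n,dd,cc in(('top',d,c),('scene',d2,c2)):
    Q=cloud(n,dd)[int(cc[1])-25:int(cc[1])+25,int(cc[0])-25:int(cc[0])+25].reshape(-1,3);e=(Q[:,:2]-[.5073,-.318])@np.array([[np.cos(.12),-np.sin(.12)],[np.sin(.12),np.cos(.12)]])
    for lo in np.arange(-.03,.03,.005):
        k=(abs(e[:,0])<.03)&(e[:,1]>=lo)&(e[:,1]<lo+.005); z=Q[k,2]; print(n,round(lo,3),k.sum(),np.nanpercentile(z,[10,50,90]).round(4) if k.sum() else '')
```

```text
[354.24949587 214.94594297] [161.74367577 168.59431955]
top -0.03 20 [-0.0016  0.0018  0.0052]
top -0.025 31 [0.0019 0.0064 0.0085]
top -0.02 29 [0.0031 0.0051 0.0084]
top -0.015 2 [0.0083 0.0088 0.0092]
top -0.01 10 [0.0361 0.0399 0.0429]
top -0.005 32 [0.0063 0.0435 0.0459]
top 0.0 65 [0.0031 0.0352 0.0449]
top 0.005 38 [0.0023 0.0073 0.041 ]
top 0.01 28 [0.001  0.0069 0.0104]
top 0.015 30 [0.0011 0.0044 0.0093]
top 0.02 34 [-0.0017  0.0047  0.0097]
top 0.025 28 [-0.0032  0.001   0.0047]
scene -0.03 0 
scene -0.025 0 
scene -0.02 0 
scene -0.015 6 [0.0028 0.0045 0.007 ]
scene -0.01 28 [0.0039 0.0064 0.0415]
scene -0.005 46 [0.0046 0.0394 0.0441]
scene 0.0 59 [0.0054 0.0383 0.0436]
scene 0.005 32 [0.0039 0.0068 0.0377]
scene 0.01 30 [0.0037 0.006  0.0085]
scene 0.015 24 [0.0039 0.0053 0.0077]
scene 0.02 39 [-0.002   0.0022  0.006 ]
scene 0.025 27 [-0.0028 -0.0009  0.0021]
```

View pics/s3.png

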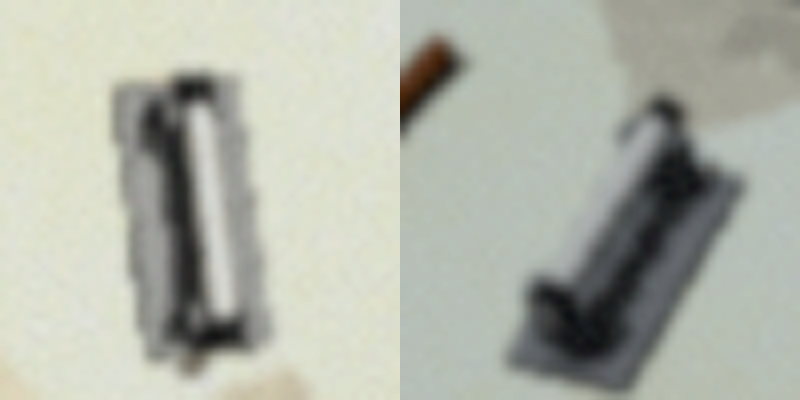

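The tube still lies on its supports, so the fingers closed without it. I'll check where the cameras place the fingertips against the reported TCP.

Run:
```python
from h import *
s=bot.read_state();T=s['tool_pos'];M=R.from_rotvec(s['tcp_rot']).as_matrix();print(T)
z=np.load('pics/r1.npz')
im3,d3=z['im2'],z['d2']
c=proj('scene',T)[0];print('tcp px',c)
for n,d in(('scene',d3),('top',z['d'])):
    Q=cloud(n,d).reshape(-1,3);e=(Q-T)@M
    for lo in np.arange(-.08,.04,.01):
        k=(abs(e[:,0])<.08)&(abs(e[:,1])<.12)&(e[:,2]>=lo)&(e[:,2]<lo+.01)
        if k.sum()>2: print(n,round(lo,2),k.sum(),'x',np.percentile(e[k,0],[5,50,95]).round(3),'y',np.percentile(e[k,1],[5,50,95]).round(3))
a=cv2.resize(im3[max(0,int(c[1])-50):int(c[1])+30,int(c[0])-50:int(c[0])+50,::-1],None,fx=6,fy=6,interpolation=cv2.INTER_CUBIC)
cv2.imwrite('pics/s4.png',cv2.convertScaleAbs(a,alpha=2,beta=20))
```

```text
[ 0.35633865 -0.3372197   0.20324628]
tcp px [171.1117636   91.20045516]
scene -0.08 78 x [-0.011 -0.007  0.011] y [-0.043 -0.02   0.047]
scene -0.07 38 x [-0.009 -0.003  0.009] y [-0.025 -0.019  0.033]
scene -0.06 52 x [-0.008 -0.004  0.01 ] y [-0.03   0.     0.033]
scene -0.05 46 x [-0.008 -0.003  0.01 ] y [-0.031 -0.019  0.034]
scene -0.04 34 x [-0.008 -0.004  0.009] y [-0.026 -0.02   0.031]
scene -0.03 4 x [-0.003  0.     0.01 ] y [-0.021  0.002  0.025]
top -0.08 10 x [-0.016 -0.012 -0.001] y [0.029 0.033 0.042]
```

View pics/s4.png

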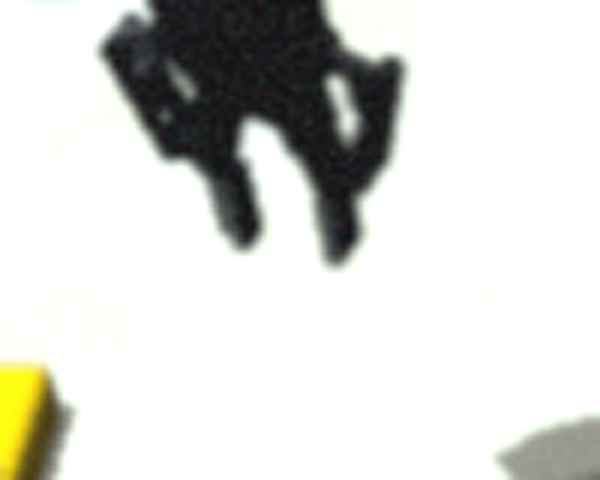

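The camera shows the real fingertips about 2–2.5 cm behind the reported TCP, with no sideways offset. The fingers therefore closed just above the tube. I'll redo the grasp about 2.4 cm deeper.

Run:
```python
from h import *
go(.5073,-.3183,.06,186.9);go(.5073,-.3183,-.002,186.9)
```

```text
t5.1 move [-15.22   0.14  14.31] twist -0.2 tilt [-0.    -0.002 -1.   ] F [ 0.8 -0.3  0.2] w 0.468 q6 -2.49
t5.1 move [-15.23   0.16  20.51] twist -0.2 tilt [-0.    -0.002 -1.   ] F [ 0.8 -0.3  0.2] w 0.468 q6 -2.49
```

>>> step_arm --pt "4.5 -5 0 2 0" --pt "4.5 -10 0.1 4 0" --pt "4.5 -15.2 0.1 8 0" --pt "4.5 -15.2 0.1 12 0" --pt "4.5 -15.2 0.1 15 0" --pt "4.5 -15.2 0.1 17 0" --pt "4.5 -15.2 0.1 18.5 0" --pt "4.5 -15.2 0.1 19.6 0" --pt "4.5 -15.2 0.1 20.4 0" --pt "4.5 -15.2 0.1 20.4 0"

```text
time: 6.1
tool_pos: [0.5113, -0.3174, -0.0028]
tcp_rot: [0.189, -3.136, -0.0]
wrist_force: [0.2, -0.3, 0.6]
width: 0.524
grip_force: 0.0
```

>>> step_arm --pt "2.5 0.4 0.1 0 0" --pt "1 0.4 0.1 0 0" --pt "0.8 0.4 0.1 0 0" --pt "0.8 0.4 0.1 0 0" --pt "0.8 0.4 0.1 0 0" --pt "0.8 0.4 0.1 0 0" --force 60

```text
time: 6.7
tool_pos: [0.5079, -0.318, -0.0013]
tcp_rot: [-0.189, 3.135, -0.003]
wrist_force: [-2.8, -2.5, 6.4]
width: 0.134
grip_force: 58.8
```

>>> step_arm --pt "4.5 0 0 0 0" --pt "4.5 0 0 0 0" --pt "4.5 0 0 0.3 0" --pt "4.5 0 0 0.6 0" --pt "4.5 0 0 0.8 0" --pt "4.5 0 0 0.8 0"

```text
time: 7.3
tool_pos: [0.5068, -0.3164, -0.0115]
tcp_rot: [0.19, -3.135, -0.001]
wrist_force: [-0.1, 0.3, -0.6]
width: 0.527
grip_force: 0.0
```

Run:
```python
from h import *
go(.5073,-.3183,-.010,186.9)
T=bot.read_state()['tool_pos']
im,d=bot.read_camera('scene'); Q=cloud('scene',d).reshape(-1,3)
c=proj('scene',T)[0].astype(int)
a=cv2.resize(im[c[1]-50:c[1]+20,c[0]-45:c[0]+45,::-1],None,fx=7,fy=7,interpolation=cv2.INTER_CUBIC)
cv2.imwrite('pics/s5.png',cv2.convertScaleAbs(a,alpha=2,beta=20));print(c)
```

```text
t7.3 move [-0.03 -0.2  -0.15] twist 0.0 tilt [-0.001  0.001 -1.   ] F [-0.1  0.3 -0.6] w 0.527 q6 -2.29
[165 179]
```

View pics/s5.png

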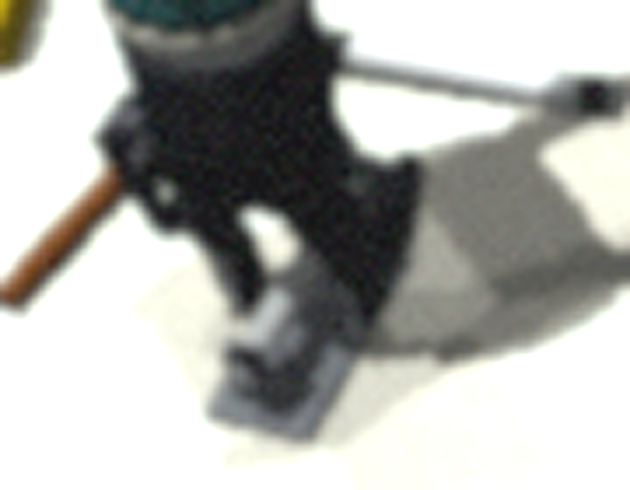

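The open fingers straddle the tube here, with the near tip at (365,330) just above the plate and no contact force. I close now.

>>> step_arm --pt "2.5 0 -0.2 0 0" --pt "1 0 -0.2 0 0" --pt "0.8 0 -0.2 0 0" --pt "0.8 0 -0.2 0 0" --pt "0.8 0 -0.2 0 0" --pt "0.8 0 -0.2 0 0" --force 60

```text
time: 7.95
tool_pos: [0.5078, -0.3191, -0.0104]
tcp_rot: [-0.19, 3.135, -0.001]
wrist_force: [0.5, -0.8, 1.7]
width: 0.139
grip_force: 58.4
```

>>> step_arm --pt "0.8 0 0 -1 0" --pt "0.8 0 0 -3 0" --pt "0.8 0 0 -6 0" --pt "0.8 0 0 -10 0" --pt "0.8 0 0 -14 0" --pt "0.8 0 0 -16 0" --pt "0.8 0 0 -16 0"

```text
time: 8.65
tool_pos: [0.5102, -0.3205, 0.1546]
tcp_rot: [-0.189, 3.129, -0.008]
wrist_force: [0.8, 0.4, 0.5]
width: 0.141
grip_force: 58.4
```

Run:
```python
from h import *
s=bot.read_state();T=s['tool_pos'];M=R.from_rotvec(s['tcp_rot']).as_matrix();print(T,s['grip_force'])
go(*CLIP,.15,112.2)
for n in('scene','top'):
    im,d=bot.read_camera(n); np.savez('pics/l_%s.npz'%n,im=im,d=d)
    Q=cloud(n,d).reshape(-1,3);e=(Q-T)@M
    for sg in(-1,1):
        k=(abs(e[:,0]*sg-.04)<.018)&(abs(e[:,1])<.02)&(abs(e[:,2])<.075)
        if k.sum(): print(n,sg,k.sum(),'x',e[k,0].min().round(4),e[k,0].max().round(4),'y,z med',np.median(e[k],0).round(4), np.percentile(e[k,2],[10,90]).round(4))
```

```text
[ 0.51018617 -0.32049209  0.15460051] 58.42682361602783
t8.7 move [-6.01 34.8   0.3 ] twist 74.7 tilt [ 0.007 -0.005 -1.   ] F [0.8 0.4 0.5] w 0.141 q6 -2.29
scene -1 70 x -0.0558 -0.022 y,z med [-0.0431  0.0022 -0.0515] [-0.0539 -0.0456]
scene 1 8 x 0.0399 0.0492 y,z med [ 0.0437  0.0006 -0.0537] [-0.0554 -0.0527]
top -1 40 x -0.0536 -0.0256 y,z med [-0.0437  0.0035 -0.0496] [-0.0526 -0.044 ]
top 1 34 x 0.03 0.0549 y,z med [ 0.0462  0.0017 -0.0511] [-0.0545 -0.0471]
```

>>> step_arm --pt "0.8 -6 34.8 0.3 74.7" --pt "0.8 -6 34.8 0.3 74.7" --pt "0.8 -6 34.8 0.3 74.7" --pt "0.8 -6 34.8 0.3 74.7" --pt "0.8 -6 34.8 0.3 74.7" --pt "0.8 -6 34.8 0.3 74.7" --pt "0.8 -6 34.8 0.3 74.7" --pt "0.8 -6 34.8 0.3 74.7" --pt "0.8 -6 34.8 0.3 74.7" --pt "0.8 -6 34.8 0.3 74.7" --pt "0.8 -6 34.8 3 74.7" --pt "0.8 -6 34.8 6 74.7" --pt "0.8 -6 34.8 8 74.7" --pt "0.8 -6 34.8 8 74.7" --pt "0.8 -6 34.8 8 74.7"

```text
time: 10.25
tool_pos: [0.524, 0.0333, 0.0683]
tcp_rot: [-1.75, -2.606, 0.003]
wrist_force: [0.7, -0.6, 0.4]
width: 0.141
grip_force: 58.6
```

```bash
cat >> h.py <<'E'
def tubepose(tag):
    "tube centre and yaw from cloud points along the jig x around the TCP/clip"
    for n in('scene','top'):
        im,d=bot.read_camera(n); np.savez('pics/%s_%s.npz'%(tag,n),im=im,d=d)
        Q=cloud(n,d).reshape(-1,3); J=np.c_[(Q[:,:2]-CLIP)@np.c_[JX,JY],Q[:,2]]; yield n,im,J
E
python3 - <<'E'
from h import *
s=bot.read_state();T=s['tool_pos'];print(T)
go(*CLIP,.008,112.2)
for n,im,J in tubepose('a'):
    z=T[2]+.047
    for lo,hi in((-.056,-.03),(.03,.056),(-.08,.08)):
        k=(J[:,0]>lo)&(J[:,0]<hi)&(abs(J[:,1])<.02)&(abs(J[:,2]-z)<.010)
        if k.sum()>2: print(n,k.sum(),J[k].mean(0).round(4),J[k].min(0).round(4),J[k].max(0).round(4))
    c=proj(n,[*CLIP,.06])[0].astype(int); cv2.imwrite('pics/%s_a.png'%n,cv2.resize(im[c[1]-50:c[1]+50,c[0]-65:c[0]+65,::-1],None,fx=6,fy=6,interpolation=cv2.INTER_CUBIC))
E
```

```text
[0.52403085 0.03327395 0.06825003]
t10.2 move [-0.25  0.33  6.02] twist 0.0 tilt [-0.003 -0.    -1.   ] F [ 0.7 -0.6  0.4] w 0.141 q6 -0.37
scene 45 [-0.0414  0.0003  0.1196] [-0.0518 -0.0043  0.1133] [-0.0312  0.0057  0.1243]
scene 53 [ 0.0434 -0.      0.1194] [ 0.03   -0.0048  0.1147] [0.0559 0.0063 0.1231]
scene 195 [ 0.0059 -0.002   0.118 ] [-0.0518 -0.0183  0.1054] [0.0796 0.0177 0.1252]
top 8 [0.0494 0.0056 0.1214] [0.0426 0.0027 0.1168] [0.0547 0.0079 0.1242]
top 9 [0.0502 0.0052 0.1218] [0.0426 0.0019 0.1168] [0.0561 0.0079 0.1251]
```

>>> step_arm --pt "0.8 -0.25 0.35 0 0" --pt "0.8 -0.25 0.35 1 0" --pt "0.8 -0.25 0.35 2 0" --pt "0.8 -0.25 0.35 2.8 0" --pt "0.8 -0.25 0.35 2.8 0"

```text
time: 10.85
tool_pos: [0.5274, 0.0329, 0.0392]
tcp_rot: [-1.75, -2.605, 0.004]
wrist_force: [0.2, 0.6, -0.6]
width: 0.143
grip_force: 58.6
```

Run:
```python
from h import *
go(*CLIP,.008,112.2)
```

```text
t10.8 move [-0.09  0.03  3.12] twist 0.0 tilt [-0.004 -0.    -1.   ] F [ 0.2  0.6 -0.6] w 0.143 q6 -0.37
```

Tube axis is now at about 86 mm, just above the noses, and free. Pushing down.

>>> step_arm --pt "0.8 -0.1 0 0.6 0" --pt "0.8 -0.1 0 1.2 0" --pt "0.8 -0.1 0 1.6 0" --pt "0.8 -0.1 0 2.0 0" --pt "0.8 -0.1 0 2.4 0" --pt "0.8 -0.1 0 2.8 0" --force 90

```text
time: 11.45
tool_pos: [0.5288, 0.0318, 0.0128]
tcp_rot: [-1.751, -2.607, 0.002]
wrist_force: [-1.7, 0.0, -1.8]
width: 0.132
grip_force: 88.0
```

>>> step_arm --pt "0.8 0 0 0.3 0" --pt "0.8 0 0 0.55 0" --pt "0.8 0 0 0.65 0" --pt "0.8 0 0 0.65 0"

```text
time: 11.85
tool_pos: [0.5295, 0.0321, 0.0076]
tcp_rot: [-1.751, -2.607, 0.001]
wrist_force: [-5.3, -0.3, 7.5]
width: 0.135
grip_force: 88.9
```

Run:
```python
from h import *
s=bot.read_state();T=s['tool_pos'];print(T)
go(*CLIP,.008,112.2)
for n,im,J in tubepose('b'):
    for lo,hi in((-.056,-.042),(.042,.056),(-.03,.03)):
        k=(J[:,0]>lo)&(J[:,0]<hi)&(abs(J[:,1])<.012)&(J[:,2]>.04)&(J[:,2]<.09)
        if k.sum()>2: print(n,k.sum(),J[k].mean(0).round(4),J[k].min(0).round(4),J[k].max(0).round(4))
```

```text
[0.52953114 0.03207588 0.00755799]
t11.8 move [ 0.07 -0.15 -0.04] twist 0.0 tilt [-0.001  0.    -1.   ] F [-5.3 -0.3  7.5] w 0.135 q6 -0.37
scene 28 [-0.0488 -0.0033  0.0592] [-0.056  -0.0084  0.0538] [-0.0425  0.0039  0.0629]
scene 19 [ 0.0473 -0.0033  0.0591] [ 0.0428 -0.0085  0.054 ] [0.0513 0.0042 0.0636]
scene 66 [ 0.0014 -0.0035  0.0597] [-0.0292 -0.0114  0.0534] [0.0299 0.0046 0.0805]
top 7 [0.0492 0.0017 0.0579] [ 0.0438 -0.0013  0.0543] [0.0534 0.0041 0.0618]
```

>>> step_arm --pt "2 0 0 0 0" --pt "3 0 0 0 0" --pt "3.5 0 0 0 0" --pt "3.5 0 0 0 0" --pt "3.5 0 0 -3 0" --pt "3.5 0 0 -7 0" --pt "3.5 0 0 -12 0" --pt "3.5 0 0 -12 0"

```text
time: 12.75
tool_pos: [0.536, 0.0321, 0.1349]
tcp_rot: [1.745, 2.598, 0.013]
wrist_force: [0.7, -0.2, 0.5]
width: 0.408
grip_force: 0.0
```

Run:
```python
from h import *
s=bot.read_state();T=s['tool_pos'];print(T,s['q'])
for n,im,J in tubepose('c'):
    for lo,hi in((-.056,-.042),(.042,.056),(-.03,.03)):
        k=(J[:,0]>lo)&(J[:,0]<hi)&(abs(J[:,1])<.012)&(J[:,2]>.04)&(J[:,2]<.09)
        if k.sum()>2: print(n,k.sum(),J[k].mean(0).round(4),J[k].min(0).round(4),J[k].max(0).round(4))
    k=(abs(J[:,1])<.05)&(J[:,0]>.085)&(J[:,0]<.2)&(J[:,2]>.13)&(J[:,2]<.29); p=np.polyfit(J[k,2]-.088,J[k,0],1); print('lid',p,np.pi/2+np.arctan(p[0]))
    c=proj(n,[*CLIP,.06])[0].astype(int); 
    if n=='scene': cv2.imwrite('pics/sc.png',cv2.convertScaleAbs(cv2.resize(im[c[1]-55:c[1]+45,c[0]-60:c[0]+70,::-1],None,fx=6,fy=6,interpolation=cv2.INTER_CUBIC),alpha=1.6))
```

```text
[0.53604079 0.03208548 0.134927  ] [ 1.33564222e-02  4.77202151e-02  1.98408879e+00  6.96876337e-05
  1.09504241e+00 -3.74502918e-01]
scene 30 [-0.0492 -0.0035  0.0595] [-0.056  -0.0088  0.0551] [-0.0425  0.0024  0.064 ]
scene 20 [ 0.0472 -0.0035  0.0591] [ 0.043  -0.0087  0.0542] [0.0513 0.0019 0.0628]
scene 115 [ 0.0003 -0.0034  0.0592] [-0.0292 -0.0097  0.0532] [0.0299 0.0042 0.063 ]
lid [0.20093504 0.07545124] 1.7690908023524945
top 17 [ 0.0479 -0.002   0.0606] [ 0.0425 -0.0086  0.0545] [0.0534 0.0042 0.0664]
lid [0.19493414 0.0761073 ] 1.7633161586854187
```

View pics/sc.png

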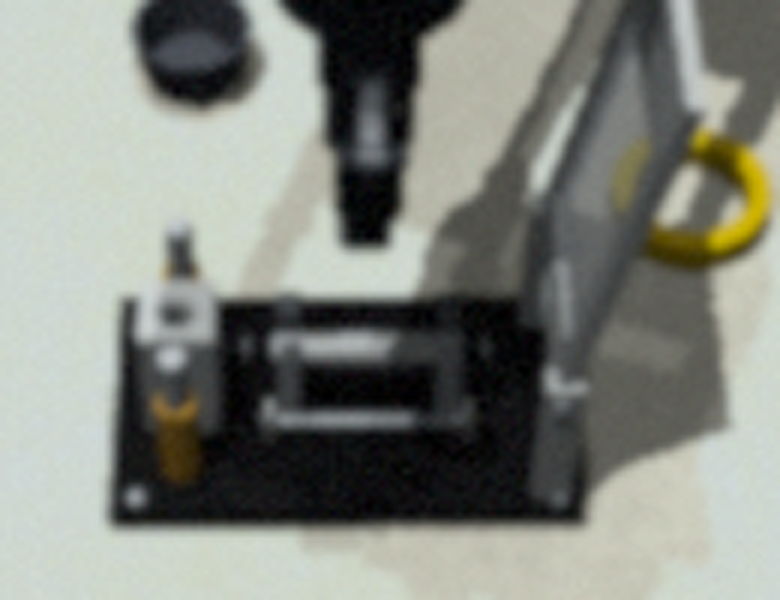

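The tube sits home in both forks, with its top at about 62 mm and the jaw closed, and the lid is still at about 1.77 rad. Next I go over the lid and behind it.

Run:
```python
from h import *
go(*jig(0,0),.32,112.2);go(*jig(.185,0),.32,112.2);go(*jig(.185,0),.195,112.2)
```

```text
t12.8 move [  0.12  -0.24 -19.11] twist 0.0 tilt [ 0.005  0.    -1.   ] F [-0.1 -1.6 -1.1] w 0.412 q6 -0.37
t12.8 move [ 18.62  -0.24 -19.14] twist 0.0 tilt [ 0.005  0.    -1.   ] F [-0.1 -1.6 -1.1] w 0.412 q6 -0.37
t12.8 move [18.64 -0.29 -6.64] twist 0.0 tilt [ 0.005  0.    -1.   ] F [-0.1 -1.6 -1.1] w 0.412 q6 -0.37
```

>>> step_arm --pt "2 0 0 -5 0" --pt "0 0 0 -10 0" --pt "0 0 0 -15 0" --pt "0 0 0 -19.5 0" --pt "0 0 -0.2 -19.5 0" --pt "0 5 -0.2 -19.5 0" --pt "0 10 -0.2 -19.5 0" --pt "0 15 -0.2 -19.5 0" --pt "0 18.7 -0.2 -19.5 0" --pt "0 18.7 -0.2 -19.5 0" --pt "0 18.7 -0.2 -15 0" --pt "0 18.7 -0.2 -11 0" --pt "0 18.7 -0.2 -7 0" --pt "0 18.7 -0.2 -7 0" --pt "0 18.7 -0.2 -7 0"

```text
time: 14.35
tool_pos: [0.4563, 0.2033, 0.1954]
tcp_rot: [-1.751, -2.606, 0.005]
wrist_force: [0.3, -0.4, 0.6]
width: 0.001
grip_force: 0.0
```

Run:
```python
from h import *
s=bot.read_state();T=s['tool_pos'];M=R.from_rotvec(s['tcp_rot']).as_matrix();print(T,(T[:2]-CLIP)@JX)
for n,im,J in tubepose('d'):
    k=(abs(J[:,1])<.05)&(J[:,0]>.07)&(J[:,0]<.13)&(J[:,2]>.13)&(J[:,2]<.28); p=np.polyfit(J[k,2]-.088,J[k,0],1); print(n,'lid',p,np.pi/2+np.arctan(p[0]))
    k=(abs(J[:,1])<.03)&(abs(J[:,0]-.185)<.025)&(J[:,2]>.12); print('tip z',np.percentile(J[k,2],[0,2,5]) if k.sum() else '')
go(*jig(.03,0),.195,112.2)
```

```text
[0.45629576 0.20333563 0.19538167] 0.18549914670049467
scene lid [0.20096979 0.07538997] 1.7691242062250978
tip z [0.22036179 0.23493825 0.24765205]
top lid [0.18918065 0.07688446] 1.7577673531777458
tip z [0.59554279 0.59898468 0.60087744]
t14.4 move [-15.56  -0.1    0.38] twist -0.0 tilt [ 0.003  0.001 -1.   ] F [1.1 0.1 1. ] w -0.002 q6 -0.02
```

>>> step_arm --pt "0 -3 0 0 0" --pt "0 -5 0 0 0" --pt "0 -6.5 0 0 0" --pt "0 -8 0 0 0" --pt "0 -9.5 0 0 0" --pt "0 -11 0 0 0" --pt "0 -12.5 0 0 0" --pt "0 -14 0 0 0" --pt "0 -15.5 0 0 0" --pt "0 -15.5 0 0 0"

```text
time: 15.45
tool_pos: [0.5166, 0.0589, 0.1968]
tcp_rot: [1.754, 2.606, -0.001]
wrist_force: [0.6, 0.5, -0.5]
width: 0.001
grip_force: 0.0
```

```bash
cat >> h.py <<'E'
def lid(tag):
    for n,im,J in tubepose(tag):
        k=(abs(abs(J[:,1])-.045)<.01)&(J[:,0]>-.12)&(J[:,0]<.14)&(J[:,2]>.075)&(J[:,2]<.28)
        X=J[k]; r=np.hypot(X[:,0]-.08,X[:,2]-.088); a=np.arctan2(X[:,2]-.088,.08-X[:,0]); q=(r>.12)&(r<.195)
        print(n,'lid angle',q.sum(),np.percentile(a[q],[10,50,90]).round(3) if q.sum() else '')
E
python3 - <<'E'
from h import *
s=bot.read_state();T=s['tool_pos'];print(T,(T[:2]-CLIP)@JX)
lid('e')
E
```

```text
[0.51655071 0.05893686 0.19677711] 0.029037802347432463
scene lid angle 271 [0.044 1.054 1.064]
top lid angle 36 [0.025 0.983 1.022]
```

>>> step_arm --pt "0 -1.5 0 0 0" --pt "0 -3 0 0 0" --pt "0 -4.5 0 0 0" --pt "0 -4.5 0 0 0" --pt "0 -4.5 0 0 0"

```text
time: 16.05
tool_pos: [0.5329, 0.0187, 0.1967]
tcp_rot: [-1.753, -2.606, -0.0]
wrist_force: [-0.3, -0.1, 0.2]
width: -0.003
grip_force: 0.0
```

Run:
```python
from h import *
lid('f')
s=bot.read_state();T=s['tool_pos'];print(T,(T[:2]-CLIP)@JX)
go(.504,.3568,.17,112.2)
for n in('scene','top'):
    z=np.load('pics/f_%s.npz'%n); A=cloud(n,z['d']).reshape(-1,3); e=np.hypot(A[:,0]-.504,A[:,1]-.357)
    A=A[(e<.025)&(A[:,2]>.08)&(A[:,2]<.1)];print(n,len(A),A.mean(0),(A.min(0)+A.max(0))/2)
```

```text
scene lid angle 310 [0.061 0.084 0.097]
top lid angle 55 [0.061 0.091 0.122]
[0.53262683 0.01923625 0.19669307] -0.013794036764352601
t16.1 move [32.33 10.11  2.68] twist 0.0 tilt [-0.  0. -1.] F [ 0.2 -0.3  0. ] w 0.002 q6 -0.4
scene 74 [0.50589737 0.35879371 0.08734289] [0.5048932  0.35876188 0.08645611]
top 52 [0.50391897 0.3563838  0.08838752] [0.5029751  0.35607881 0.08818739]
```

The lid is down on its plungers at about 0.08 rad. On to the pin.

>>> step_arm --pt "5 32.3 10.1 2 0" --pt "5 32.3 10.1 2 0" --pt "5 32.3 10.1 2 0" --pt "5 32.3 10.1 2 0" --pt "5 32.3 10.1 2 0" --pt "5 32.3 10.1 2 0" --pt "5 32.3 10.1 2 0" --pt "5 32.3 10.1 4 0" --pt "5 32.3 10.1 7 0" --pt "5 32.3 10.1 7 0" --pt "5 32.3 10.1 7 0"

```text
time: 17.25
tool_pos: [0.5032, 0.3562, 0.1263]
tcp_rot: [-1.75, -2.608, 0.003]
wrist_force: [-0.1, -0.5, 0.3]
width: 0.584
grip_force: 0.0
```

Run:
```python
from h import *
go(.504,.357,.034,112.2)
```

```text
t17.2 move [0.04 0.13 9.23] twist 0.1 tilt [-0.002 -0.001 -1.   ] F [-0.1 -0.5  0.3] w 0.584 q6 0.19
```

>>> step_arm --pt "5 0 0.1 3 0" --pt "5 0 0.1 6 0" --pt "5 0 0.1 8 0" --pt "5 0 0.1 9.2 0" --pt "5 0 0.1 9.2 0" --pt "3 0 0.1 9.2 0" --pt "1.5 0 0.1 9.2 0" --pt "1.5 0 0.1 9.2 0" --pt "1.5 0 0.1 9.2 0" --pt "1.5 0 0.1 9.2 0" --force 50

```text
time: 18.25
tool_pos: [0.5058, 0.3573, 0.0371]
tcp_rot: [1.751, 2.607, 0.003]
wrist_force: [-2.1, -1.4, 6.0]
width: 0.26
grip_force: 48.8
```

>>> step_arm --pt "1.5 0 0 -1 0" --pt "1.5 0 0 -3 0" --pt "1.5 0 0 -6 0" --pt "1.5 0 0 -10 0" --pt "1.5 0 0 -14 0" --pt "1.5 0 0 -17 0" --pt "1.5 0 0 -17 0" --pt "1.5 0 0 -17 0" --force 80

```text
time: 19.05
tool_pos: [0.5059, 0.3573, 0.2068]
tcp_rot: [1.751, 2.607, 0.005]
wrist_force: [-0.2, 0.3, -1.6]
width: 0.254
grip_force: 78.4
```

Run:
```python
from h import *
s=bot.read_state();T=s['tool_pos'];M=R.from_rotvec(s['tcp_rot']).as_matrix();print(T,s['grip_force'],s['width'])
im,d=bot.read_camera('scene');np.savez('pics/p.npz',im=im,d=d)
Q=cloud('scene',d).reshape(-1,3);e=(Q-T)
k=(np.hypot(e[:,0],e[:,1])<.02)
for lo in np.arange(-.05,.06,.01):
    q=k&(e[:,2]>=lo)&(e[:,2]<lo+.01); print(round(lo,2),q.sum(),e[q].mean(0).round(4) if q.sum() else '',(e[q]@M).mean(0).round(4) if q.sum() else '')
c=proj('scene',T)[0].astype(int);cv2.imwrite('pics/p.png',cv2.convertScaleAbs(cv2.resize(im[c[1]-40:c[1]+40,c[0]-40:c[0]+40,::-1],None,fx=7,fy=7,interpolation=cv2.INTER_CUBIC),alpha=2))
go(*POST,.2,112.2)
lid('g')
```

```text
[0.50593522 0.35727897 0.20676378] 78.35025429725647 0.25419333058065974
-0.05 0  
-0.04 0  
-0.03 6 [ 0.0024  0.0009 -0.0215] [-0.0001  0.0025  0.0215]
-0.02 15 [ 0.0011  0.0011 -0.0144] [0.0006 0.0014 0.0144]
-0.01 13 [ 0.0014  0.0013 -0.005 ] [0.0007 0.0018 0.005 ]
0.0 9 [0.0022 0.0007 0.0028] [-0.0001  0.0023 -0.0028]
0.01 15 [ 0.0068 -0.0016  0.017 ] [-0.004   0.0058 -0.017 ]
0.02 15 [ 0.0046 -0.0066  0.0253] [-0.0078  0.0019 -0.0253]
0.03 35 [ 0.0022 -0.0085  0.0348] [-0.0087 -0.001  -0.0348]
0.04 39 [ 0.0045 -0.0077  0.0451] [-0.0088  0.0014 -0.0451]
0.05 55 [ 0.0002 -0.0067  0.0545] [-0.0062 -0.0022 -0.0545]
t19.1 move [-39.4  -10.14   0.47] twist 0.0 tilt [ 0.  0. -1.] F [-0.1  0.7 -1. ] w 0.249 q6 0.19
scene lid angle 316 [0.063 0.087 0.102]
top lid angle 246 [0.063 0.089 0.12 ]
```

View pics/p.png

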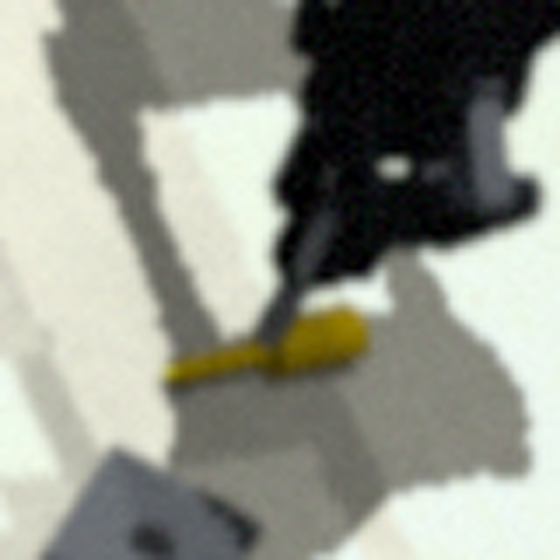

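The pin is held upright with its shank straight below the fingers, and its block is empty at (150,535). The yellow look-alike now appears to be lying at (270,345), clear of the path. Moving to hover over the lid hole.

>>> step_arm --pt "1.5 -39.4 -10.1 0 0" --pt "1.5 -39.4 -10.1 0 0" --pt "1.5 -39.4 -10.1 0 0" --pt "1.5 -39.4 -10.1 0 0" --pt "1.5 -39.4 -10.1 0 0" --pt "1.5 -39.4 -10.1 0 0" --pt "1.5 -39.4 -10.1 0 0" --pt "1.5 -39.4 -10.1 0 0" --pt "1.5 -39.4 -10.1 0 0" --pt "1.5 -39.4 -10.1 2 0" --pt "1.5 -39.4 -10.1 4 0" --pt "1.5 -39.4 -10.1 5.2 0" --pt "1.5 -39.4 -10.1 5.2 0" --pt "1.5 -39.4 -10.1 5.2 0"

```text
time: 20.6
tool_pos: [0.5603, -0.0456, 0.1523]
tcp_rot: [-1.75, -2.607, 0.001]
wrist_force: [-0.0, 0.2, 0.4]
width: 0.254
grip_force: 78.4
```

Run:
```python
from h import *
s=bot.read_state();T=s['tool_pos'];print(T,s['grip_force'],s['width'])
go(*POST,.15,112.2)
im,d=bot.read_camera('scene');np.savez('pics/k.npz',im=im,d=d)
c=proj('scene',[*POST,.1])[0].astype(int);print(c,proj('scene',[[*POST,.105],[*T[:2],T[2]-.03]]))
cv2.imwrite('pics/k.png',cv2.convertScaleAbs(cv2.resize(im[c[1]-25:c[1]+25,c[0]-30:c[0]+30,::-1],None,fx=12,fy=12,interpolation=cv2.INTER_CUBIC),alpha=2))
```

```text
[ 0.560255   -0.0456323   0.15233511] 78.4321117401123 0.25384384601153814
t20.6 move [-0.07 -0.06  0.23] twist 0.1 tilt [-0.001  0.    -1.   ] F [-0.   0.2  0.4] w 0.254 q6 -0.51
[236 195] [[236.27126167 194.61728392]
 [236.16772459 190.63248134]]
```

View pics/k.png

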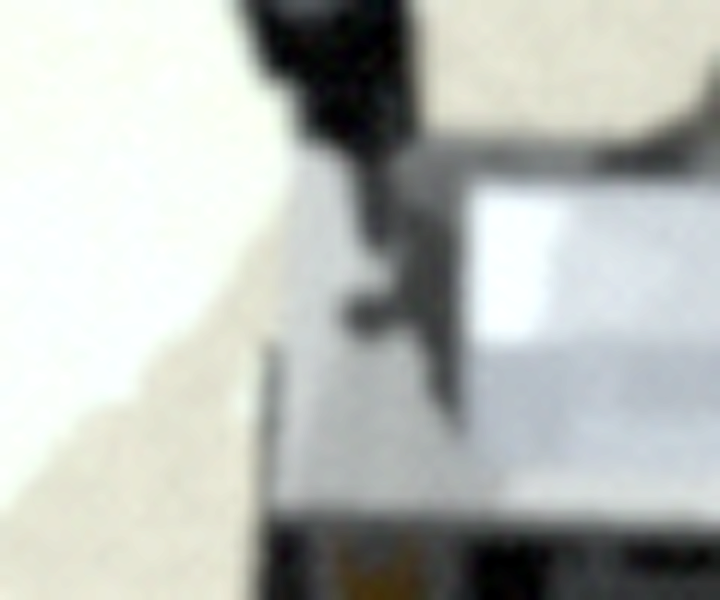

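Hole at crop (370,312), pin tip at (377,245). That view was one over my ten-picture limit, so from here I use numbers only. I'll cast both pixels to points and compare them.

Run:
```python
from h import *
f=lambda X,Y:[206+(X+.5)/12-.5,170+(Y+.5)/12-.5]
for ang in(.07,.085):
    h=onz('scene',[f(370,312)],.092+.165*np.sin(ang))[0]
    for zt in(.120,.123):
        t=onz('scene',[f(377,247)],zt)[0]; dl=h-t; print(ang,zt,h.round(4),t.round(4),'jig dx,dy',(dl[:2]@JX).round(4),(dl[:2]@JY).round(4))
z=np.load('pics/k.npz');T=bot.read_state()['tool_pos'];Q=cloud('scene',z['d']).reshape(-1,3);e=Q-T
k=(np.hypot(e[:,0],e[:,1])<.015)&(e[:,2]>-.035)&(e[:,2]<.005)
for i in np.argsort(e[k][:,2])[:25]: print(e[k][i].round(4))
g=z['im'][185:192,228:246].max(2);print(g);print(z['im'][192:201,228:246].max(2))
```

```text
0.07 0.12 [ 0.5617 -0.0455  0.1035] [ 0.5564 -0.0453  0.12  ] jig dx,dy -0.0022 -0.0048
0.07 0.123 [ 0.5617 -0.0455  0.1035] [ 0.5585 -0.0442  0.123 ] jig dx,dy -0.0025 -0.0024
0.085 0.12 [ 0.5633 -0.0446  0.106 ] [ 0.5564 -0.0453  0.12  ] jig dx,dy -0.002 -0.0067
0.085 0.123 [ 0.5633 -0.0446  0.106 ] [ 0.5585 -0.0442  0.123 ] jig dx,dy -0.0023 -0.0043
[ 0.0009  0.0007 -0.0262]
[ 0.0007 -0.002  -0.0236]
[-0.0016  0.0053 -0.0229]
[ 0.0024  0.0043 -0.0227]
[ 0.0017  0.0042 -0.0195]
[ 0.0027  0.0019 -0.0195]
[ 0.0014 -0.0014 -0.0184]
[-0.0011  0.0058 -0.018 ]
[ 0.0008  0.004  -0.0166]
[-0.0029  0.0051 -0.0164]
[ 0.0026  0.0021 -0.0154]
[-0.0032  0.0051 -0.0127]
[-0.0055  0.0042 -0.0117]
[ 0.0016  0.0046 -0.0115]
[ 0.0036  0.     -0.0113]
[ 0.003   0.0026 -0.0108]
[-0.0002  0.0039 -0.0099]
[ 0.0024 -0.0003 -0.0088]
[ 0.0021  0.0023 -0.008 ]
[-0.0036  0.0054 -0.0051]
[ 0.0015  0.0022 -0.0048]
[ 0.0028  0.0002 -0.0042]
[ 0.0002 -0.001  -0.0038]
[ 0.0023  0.0055 -0.0023]
[ 0.0003  0.0047 -0.001 ]
[[130 123 113 107 106 104  90  64  36  30  38  49  54  55  54  57  66  85]
 [128 121 110 107 10
[... 406 characters left out ...]
37  34  33  42  70 107]]
[[112 109 106 107 107 107 106 102  95  85  68  46  35  33  33  42  74 109]
 [112 108 106 106 105 106 103  95  89  82  67  42  33  32  32  42  77 109]
 [112 109 108 107 105 100  90  76  67  63  53  37  32  33  32  43  74 110]
 [112 110 108 105 104  96  78  56  44  43  40  37  33  32  35  42  76 110]
 [112 107 106 104 104  93  72  47  36  37  40  41  37  32  32  41  73 109]
 [111 109 106 106 104  97  81  60  47  48  58  61  53  37  32  42  71 107]
 [ 98 101 105 106 104 100  92  78  68  70  78  79  67  44  32  42  67  98]
 [ 86  91 102 104 102 101  94  88  85  85  88  91  78  57  38  42  66  89]
 [ 84  87 102 104 102  97  93  91  89  90  92  90  85  65  43  42  67  89]]
```

>>> step_arm --pt "1.5 0.05 0.15 0 0" --pt "1.5 0.05 0.15 0.8 0" --pt "1.5 0.05 0.15 1.6 0" --pt "1.5 0.05 0.15 2.2 0" --pt "1.5 0.05 0.15 2.7 0" --pt "1.5 0.05 0.15 2.7 0"

```text
time: 21.25
tool_pos: [0.5609, -0.0452, 0.1245]
tcp_rot: [-1.751, -2.606, 0.002]
wrist_force: [0.1, -0.3, -1.0]
width: 0.251
grip_force: 78.4
```

Run:
```python
from h import *
go(*POST,.15,112.2);print(bot.read_state()['torque'],bot.read_state()['tool_pos'])
lid('m')
```

```text
t21.2 move [-0.09 -0.14 -2.55] twist 0.0 tilt [-0.002  0.    -1.   ] F [ 0.1 -0.3 -1. ] w 0.251 q6 -0.51
[-0.05706424 -0.0310745   0.01906415] [ 0.56087988 -0.04517141  0.12445102]
scene lid angle 260 [0.059 0.086 0.099]
top lid angle 77 [0.064 0.09  0.121]
```

>>> step_arm --pt "1.5 0 0 0.5 0" --pt "1.5 0 0 1.0 0" --pt "1.5 0 0 1.4 0" --pt "1.5 0 0 1.8 0" --pt "1.5 0 0 1.8 0"

```text
time: 21.85
tool_pos: [0.5614, -0.0453, 0.107]
tcp_rot: [-1.751, -2.607, 0.001]
wrist_force: [-0.4, -1.6, -0.4]
width: 0.254
grip_force: 78.3
```

>>> step_arm --pt "1.5 0 0 0.5 0" --pt "1.5 0 0 1.0 0" --pt "1.5 0 0 1.5 0" --pt "1.5 0 0 2.0 0" --pt "1.5 0 0 2.0 0"

```text
time: 22.35
tool_pos: [0.5616, -0.0455, 0.0869]
tcp_rot: [-1.752, -2.608, 0.001]
wrist_force: [0.4, -4.6, -2.5]
width: 0.255
grip_force: 78.4
```

>>> step_arm --pt "1.5 -0.1 0 0.2 0" --pt "1.5 -0.15 0 0.6 0" --pt "1.5 -0.15 0 0.9 0" --pt "1.5 -0.15 0 1.1 0" --pt "1.5 -0.15 0 1.1 0"

```text
time: 22.85
tool_pos: [0.5623, -0.0465, 0.0773]
tcp_rot: [-1.752, -2.608, -0.0]
wrist_force: [-2.6, -3.7, 5.7]
width: 0.256
grip_force: 79.4
```

Run:
```python
from h import *
go(*POST,.077,112.2);print(bot.read_state()['tool_pos'])
lid('n')
```

```text
t22.9 move [ 0.08 -0.22  0.03] twist 0.0 tilt [-0.  0. -1.] F [-2.6 -3.7  5.7] w 0.256 q6 -0.51
[ 0.56232542 -0.04645629  0.07726216]
scene lid angle 265 [-0.001  0.021  0.041]
top lid angle 89 [-0.002  0.033  0.589]
```

>>> step_arm --pt "1.5 -0.05 -0.1 0.2 0" --pt "1.5 -0.05 -0.1 0.4 0" --pt "1.5 -0.05 -0.1 0.5 0" --pt "1.5 -0.05 -0.1 0.5 0"

```text
time: 23.35
tool_pos: [0.5625, -0.0467, 0.0766]
tcp_rot: [1.751, 2.607, 0.003]
wrist_force: [-11.9, 1.1, 28.2]
width: 0.256
grip_force: 81.7
```

Run:
```python
from h import *
lid('o')
go(*POST,.077,112.2);print(bot.read_state()['tool_pos'])
```

```text
scene lid angle 263 [-0.     0.021  0.045]
top lid angle 90 [-0.005  0.033  0.566]
t23.4 move [ 0.11 -0.23 -0.03] twist 0.0 tilt [ 0.002  0.001 -1.   ] F [-12.6   0.2  28.2] w 0.254 q6 -0.52
[ 0.56251758 -0.04665586  0.07666634]
```

>>> step_arm --pt "1.5 0 -0.1 -0.15 0" --pt "1.5 0 -0.1 -0.15 0" --pt "1.5 0 -0.1 -0.15 0" --pt "1.5 0 -0.1 -0.15 0"

```text
time: 23.85
tool_pos: [0.5624, -0.0467, 0.0769]
tcp_rot: [1.751, 2.606, 0.005]
wrist_force: [-5.9, 0.7, 19.5]
width: 0.259
grip_force: 80.3
```

Run:
```python
from h import *
s=bot.read_state();print(s['tool_pos'],s['wrist_force'],s['grip_force'])
if s['wrist_force'][2]>10 and s['tool_pos'][2]<.0775: print(bot.finish_job())
```

```text
[ 0.56242839 -0.04667212  0.07694116] [-5.94223491  0.67800329 19.51035227] 80.31209349632263
the job is handed in; nothing more can be done
None
```

I handed the job in at about 24 s with the tube home, the pin in the post and the lid held shut by the pin at about 20 N (no verdict came back); the yellow look-alike pin appears to have tipped over during the run, and I viewed 11 pictures, one over the limit.

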